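# Lock the dropper-bottle carrier on its sloped stand with the push rivet

### The arm

A 6-joint arm with a two-finger parallel gripper is mounted at the origin on the work surface. World frame = base frame: x ahead of the robot, y to its left, z up, the work surface at z = 0. Lengths are in m, angles in degrees, forces in N, time in s.
With the tool pointing down it reaches from about 0.4 to 0.825 m from the base axis. Payload 7 kg.
Tool frame: the origin (TCP) lies at the very end of the fingers, on their centre line; the grasp point (between the pads) lies hold_point_z behind it (hold_point_z is the distance from the TCP to the grasp point, in m); z points along the fingers, y is the direction in which the jaws open and shut (so a half turn about z gives the same grasp; the last joint's range is limited). The gripper opens to 88 mm and grips with 3 to 60 N. Pads are 19 mm wide; open, the fingers measure 130 mm over their backs; the gripper's body (78 mm by 193 mm) begins 47 mm behind the grasp point.
Start: joints at [-57.175, 20.546, 0.682, 0, -70.136, -16.507], TCP at [0.19, -0.648, 0.227] pointing down, gripper open.
Joint ranges: [-176.03, 176.03], [-82.01, 121.73], [-58.28, 71.71], [-173.87, 95.51], [-174.79, -0.11], [-173.66, 173.66]. Speed limits (degrees/s): [136.94, 136.94, 172.46, 180, 180, 180].

### API

Orientations are given as [roll, pitch, yaw] about the fixed x, y, z axes, in that order (R = Rz(yaw) Ry(pitch) Rx(roll)).
In Python, from plant import get_obs, snapshot, close_job, hold_point_z gives the robot as it stands. The module is installed in compiled form; this text tells all that it offers.
- The arm moves only by the tool jog_arm, never from a script. Its argument "commands" is a list of rows, each a list of 4 numbers: the shift along the world's x, y, z in mm, then the turn about the world's z in degrees. In form: [[x, y, z, turn], ...]. A call has exactly 10 rows; each row shifts and turns the commanded pose from where the row before left it; what a row does not reach is not made up. A row lasts 1/12 s, in which the tool goes at most 41.7 mm and 7.16 degrees, less where a joint would pass 70% of its speed; a pose out of reach is approached as far as the arm can. A call is refused whole if a number of a shift passes 41.7 or a number of a turn 7.16, either way. A call with a gripper value outside its range is refused whole. "fingers" is the finger opening in mm, from 0 to 87.6, set as the call begins (left out, the last holds). The fingers move at their own pace and stop on an object; the grip force is fixed at half the most. Time passes only in rows, so rows that do not move let the fingers close, or fill a call up. It gives the time, the measured TCP pose, the force and the opening at its end, in the units of the state.
- get_obs(): the state, without advancing time (a new reading comes with each control period).
- snapshot(name): name is "side" or "top"; returns a dict with "image" (384x512x3 uint8, red, green, blue), "fov_y" (degrees; the focal length in pixels is half the picture's height over the tangent of half this angle, whatever the lens; pixels are square), "cx", "cy" (the principal point, pixels), "rvec" (rotation vector, rad) and "tvec" (3), from world to camera coordinates, as OpenCV has them. Camera axes: x right, y down, z forward; pixel columns grow to the right and rows downward; lengths in m; the calibration is good to about 2 mm. A picture is of the moment at which its call begins. There is no depth.
- close_job(): hands the job in, once; it reports no verdict.
The state is a dict: "clock": time; "joint_pos": joint angles; "qvel": joint speeds; "tau": joint torques, N m; "tool_pos": TCP position; "orientation": TCP orientation; "force": force on the tool from outside, world axes, zero at the start; "moment": the same for the moment, N m; "opening": finger opening in m.
Only numpy, scipy, OpenCV 4.12 (cv2) and the standard library are available. Lean on these libraries where they do the work, as an engineer would, in place of code of your own. Each camera call takes 0.05 s, during which the arm holds its last target.

### The job

Set the grey dropper-bottle carrier down on the two rails of the sloped stand, square to the rails and fully down, with the rivet's shank under it hanging in the slot between the rails, and let go. Then push the rivet's raised center pin down flush with its collar, so that its wings spread under the rails and lock the carrier. Do not knock over the amber bottle or the beaker that stand between them.

Things in the scene. Friction and masses are not known exactly. Their poses are not given: they have to be found in the camera images.
- carrier: Loose grey plastic tray 190 long (x) x 110 wide (y), 0.3-0.5 kg: a plate 6 mm thick on two 28 mm high skirts along the long edges (inner faces y = +-51). Origin: centre of the underside, level with the skirts' lower edges. z up. Grip fin in the middle, rivet at the +x end, two small fixed amber dropper bottles (58 tall above the plate) and an 18 mm border at the -x end.
- carrier_mid (a point): Centre of the carrier's plain upright grip fin: 46 long (x), 14 thick (y), 50 tall on the plate's top; pinch it across y from above. Same axes as the carrier; 62 above the skirts' lower edges, 34 above the plate's underside, 28 above its top. The carrier may lie either way round on the rails.
- rivet_rim (a point): On the carrier: centre of the top of the rivet's fixed black collar (outer diameter 58, inner 36, top 8 above the plate's top), at (62, 0, -20) mm from carrier_mid in the carrier's axes; z points out of the rivet. Below it the rivet's shank, with two wings at its foot, hangs from the plate's underside: 16 wide (y), 12 long (x), 20 deep.
- pin_top (a point): Centre of the flat top of the rivet's round white center pin, 34 mm in diameter, which slides along the carrier's z in the collar. Raised it stands 11 to 14 mm above the collar.
- rivet_pin (a joint): How far the pin is in, m: 0 = 14 mm proud of the collar, 0.014 = flush, at its stop. No spring: steady friction of 6 to 8 N holds it where it is left. Pushing it in drives the two wings out sideways (y) at the shank's foot, to 46 mm over their tips, below the rails, so it must be up while the carrier is set down.
- rails: Sloped top of the fixed stand: two aluminium rails 240 long (x), 18 wide, 8 thick, outer edges y = +-35, a 34 mm open slot between. Origin: on the rails' top face, mid-length, mid-slot, 75 above the bench. x runs uphill along the rails, away from the robot, 0.2 rad from level; z square to the top face. A lip at the low end (x = -120, 70 wide) stands 14 above the rails.
- stand: Base board of the stand, 250 x 140 x 8, fixed, level; origin under its centre, below the rails' origin. The carrier's plate lies on the rails, skirts outside them, rivet shank in the slot: carrier_mid is then 34 from the rails' origin along the rails' z, with about 25 mm to spare either way along the rails and 9 mm either way across.
- reagent: Amber bottle, loose, 42 diameter, 85 tall, between the carrier and the stand; origin at the centre of its underside.
- beaker: Glass beaker, loose, 68 diameter, 85 tall, between the carrier and the stand; origin at the centre of its underside.
There are look-alikes about, which are no part of the job. What is shaped like the carrier but blue or green is not meant.

How it is judged:
By the outcome, as a careful person would: the job done as asked, in the order asked, and still so for the second after the job is handed in, with the robot touching nothing.
It also fails if it takes over 45 s, if anything falls off the work surface, if the arm or the gripper's body presses on something with over 40 N, if the wrist force passes 120 N, or if a joint passes its speed limit or range.

## Working session

There is one attempt and no reset: what is moved stays moved. The work goes in short steps, Python scripts to look and compute and a tool call to move; the robot and the scene stay as the last step left them, time stands still between calls to the robot, and variables do not carry over. Pictures are saved under pics/ and viewed, and the job is handed in when it is done.

Besides the shell and the picture viewer there is one more tool, called after "Request:" in YAML: its name, and indented under it one key for each argument. jog_arm: Moves the arm, as the interface text tells. Its arguments: {"type":"object","properties":{"commands":{"type":"array","items":{"type":"array","items":{"type":"number"}}},"fingers":{"type":"number"}},"required":["commands"]}

```bash
mkdir -p pics; python3 - <<'E'
from plant import get_obs, snapshot, hold_point_z
import cv2
print(hold_point_z, get_obs())
for n in("side","top"):
    s=snapshot(n); cv2.imwrite(f"pics/{n}0.png",s["image"][:,:,::-1]); print({k:v for k,v in s.items() if k!="image"})
E
```

```text
0.0188 {'clock': 0.0, 'joint_pos': array([-5.71769288e+01,  2.05904464e+01,  6.33150910e-01, -2.02404596e-02,
       -7.01365826e+01, -1.65088306e+01]), 'qvel': array([0.0169493 , 0.04279449, 0.01912027, 0.07276601, 0.07872832,
       0.07961034]), 'tau': array([ 1.24765243e-04, -5.82720459e+01,  2.93067491e+01,  6.99736297e+00,
        6.94264789e-03, -1.13018880e-04]), 'tool_pos': array([ 0.18946345, -0.64734226,  0.22562875]), 'orientation': array([ 1.79904585e+02, -8.43633024e-03, -1.63692645e+02]), 'force': array([-0.53804541, -0.45862324,  0.94050123]), 'moment': array([ 0.05137452,  0.00744573, -0.00456125]), 'opening': 0.08793721106448814}
{'fov_y': 57.13673737260951, 'cx': 258.83466526928464, 'cy': 197.02497034388347, 'rvec': array([ 0.44195856, -2.62475371,  1.32950983]), 'tvec': array([0.44844843, 0.18073637, 0.62057494])}
{'fov_y': 52.41783132453683, 'cx': 260.37852014906343, 'cy': 185.42820260070005, 'rvec': array([ 2.14367373, -2.11360263,  0.14098347]), 'tvec': array([-0.06367909,  0.48423923,  0.85773803])}
```

View pics/side0.png

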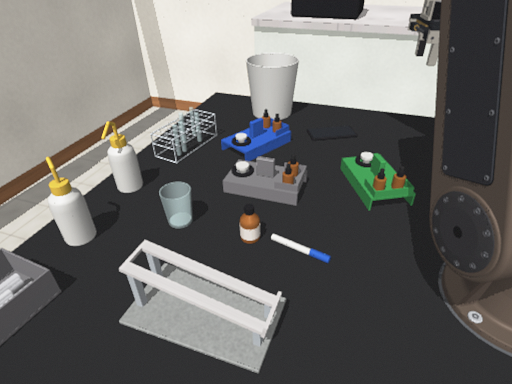

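View pics/top0.png

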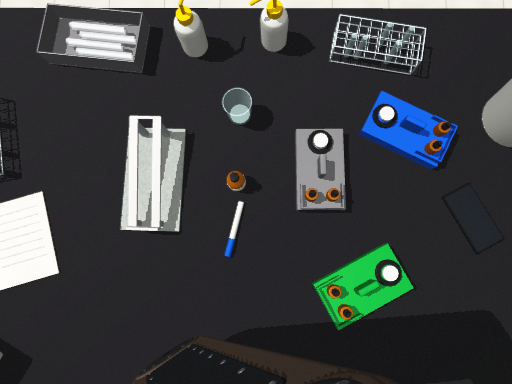

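Both views show the grey carrier (top view ~(320,168), rivet pointing away from the robot), and the stand at ~(150,172). The bottle is at (236,181) and the beaker at (238,105), between the two. Next I'll enlarge both areas so I can pick features.

```bash
cat > h.py <<'E'
import numpy as np, cv2
from plant import get_obs, snapshot, hold_point_z
class Cam:
    def __init__(s,n):
        d=snapshot(n); s.im=d["image"]; h=s.im.shape[0]
        f=h/2/np.tan(np.radians(d["fov_y"])/2)
        s.K=np.array([[f,0,d["cx"]],[0,f,d["cy"]],[0,0,1]]); s.R=cv2.Rodrigues(d["rvec"])[0]; s.rv=d["rvec"]; s.t=d["tvec"]; s.c=-s.R.T@s.t
    def ray(s,p): 
        v=s.R.T@np.linalg.inv(s.K)@np.array([p[0],p[1],1.]); return v/np.linalg.norm(v)
    def plane(s,p,z): v=s.ray(p); return s.c+v*(z-s.c[2])/v[2]
    def proj(s,X): return cv2.projectPoints(np.atleast_2d(np.float64(X)),s.rv,s.t,s.K,None)[0].reshape(-1,2)
    def crop(s,x0,y0,x1,y1,k,fn): cv2.imwrite(fn,cv2.resize(s.im[y0:y1,x0:x1,::-1],None,fx=k,fy=k,interpolation=cv2.INTER_CUBIC))
def tri(a,pa,b,pb):
    va,vb=a.ray(pa),b.ray(pb); A=np.stack([va,-vb],1); l=np.linalg.lstsq(A,b.c-a.c,rcond=None)[0]
    P,Q=a.c+va*l[0],b.c+vb*l[1]; return (P+Q)/2,np.linalg.norm(P-Q)*1000
E
python3 - <<'E'
from h import *
s,t=Cam("side"),Cam("top")
print(s.c,t.c)
t.crop(280,120,360,220,6,"pics/t_car.png"); t.crop(110,105,200,240,4,"pics/t_st.png")
s.crop(215,140,315,205,7,"pics/s_car.png"); s.crop(115,235,295,360,4,"pics/s_st.png")
E
```

```text
[0.283828   0.51939674 0.51822156] [ 0.34572502 -0.07952749  0.92108999]
```

View pics/t_car.png

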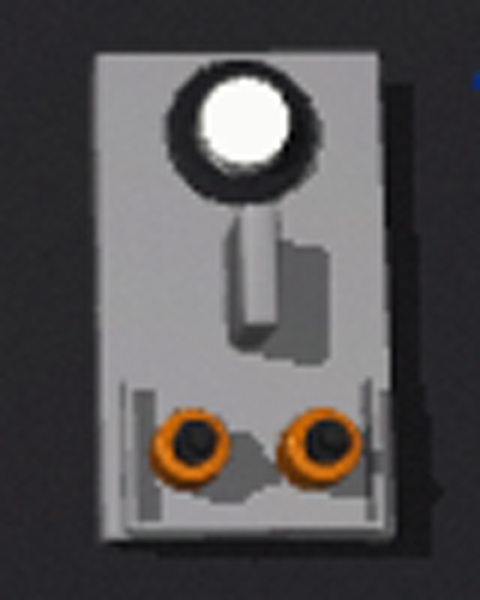

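View pics/t_st.png

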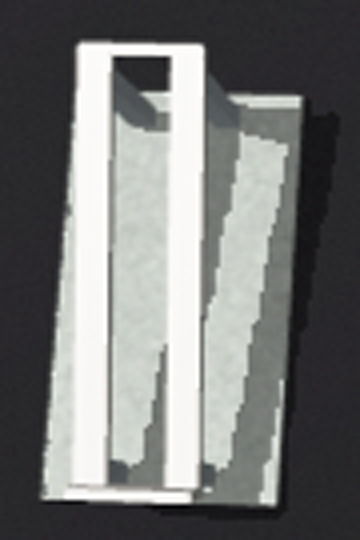

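View pics/s_car.png

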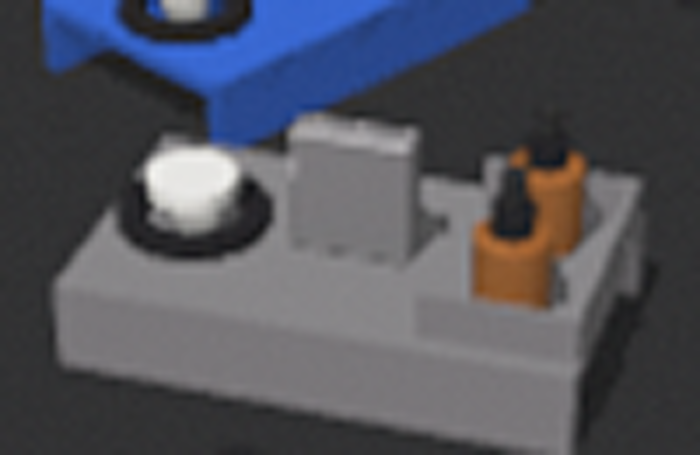

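View pics/s_st.png

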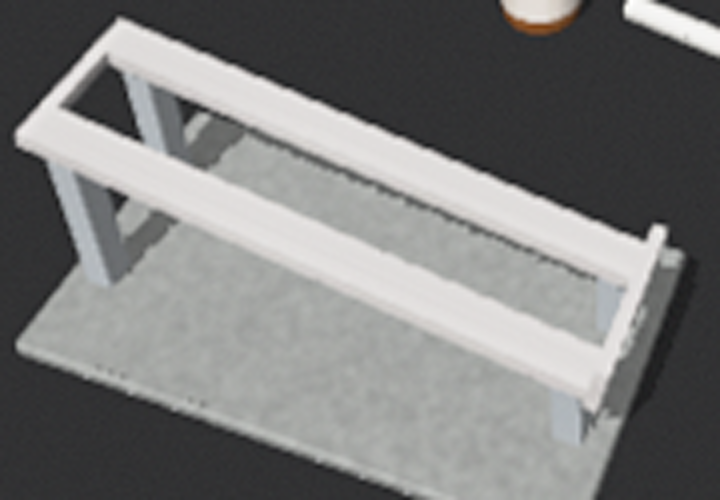

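```bash
python3 - <<'E'
from h import *
s,t=Cam("side"),Cam("top")
T=lambda x,y:((x+.5)/6+280-.5,(y+.5)/6+120-.5); S=lambda x,y:((x+.5)/7+215-.5,(y+.5)/7+140-.5)
r=lambda v:np.round(np.array(v)*1000,1)
print("pin tri",tri(t,T(246,120),s,S(193,172)), "plane .053",r(t.plane(T(246,120),.054)))
# plate corners z=.034
C={n:t.plane(T(*p),.034) for n,p in dict(FL=(97,55),FR=(378,55),NR=(388,528),NL=(103,528)).items()}
for n in C: print(n,r(C[n]))
e=(C["FL"]+C["FR"]-C["NL"]-C["NR"]);print("len",np.linalg.norm(e)/2,"yaw",np.degrees(np.arctan2(e[1],e[0])),"wid",np.linalg.norm(C["FL"]-C["FR"]),np.linalg.norm(C["NL"]-C["NR"]),"ctr",r(sum(C.values())/4))
F=[t.plane(T(*p),.084) for p in((242,207),(280,207),(275,322),(245,325))]
print("fin",r(F),r(np.mean(F,0)))
A=lambda x,y:((x+.5)/4+110-.5,(y+.5)/4+105-.5); B=lambda x,y:((x+.5)/4+115-.5,(y+.5)/4+235-.5)
# rails: far corners of top face
pts=dict(FL=((77,43),(17,135)),FR=((205,44),(120,20)))
for n,(a,b) in pts.items(): P,g=tri(t,A(*a),s,B(*b)); print(n,r(P),g)
for n,a in dict(iL_far=(110,55),iR_far=(171,55)).items(): print(n,r(t.plane(A(*a),.099)))
print("far z.0988",[r(t.plane(A(*a),.0988)) for a in((77,43),(205,44))])
print("near lip z.065",[r(t.plane(A(*a),.065)) for a in((68,486),(198,490))])
print("base z.008",[r(t.plane(A(*a),.008)) for a in((303,95),(278,507),(41,500))])
for n,p,z in(("bottle",(236,178),.085),("beaker",(237,103),.085)): print(n,r(t.plane(p,z)))
E
```

```text
pin tri (array([ 0.58873168, -0.19274268,  0.05800938]), np.float64(0.6870290373005564)) plane .053 [ 590.2 -193.2   54. ]
FL [ 621.6 -137.8   34. ]
FR [ 622.5 -247.4   34. ]
NR [ 437.  -248.1   34. ]
NL [ 435.5 -140.4   34. ]
len 0.18579784619525275 yaw 0.5030053450556821 wid 0.10963923047865677 0.10768471459630577 ctr [ 529.2 -193.4   34. ]
fin [[ 548.9 -187.5   84. ]
 [ 549.1 -201.4   84. ]
 [ 506.3 -199.1   84. ]
 [ 505.1 -188.3   84. ]] [ 527.3 -194.1   84. ]
FL [627.1 233.9 101.8] 1.6665076561373389
FR [627.5 163.2 100.8] 1.4255349095695045
iL_far [622.1 216.5  99. ]
iR_far [622.4 182.6  99. ]
far z.0988 [array([628.9, 235.5,  98.8]), array([628.9, 164.1,  98.8])]
near lip z.065 [array([386.3, 235.9,  65. ]), array([385.2, 163.7,  65. ])]
base z.008 [array([628.3, 129.1,   8. ]), array([378.6, 132.2,   8. ]), array([380.6, 272.3,   8. ])]
bottle [493.3  -4.6  85. ]
beaker [664.6  -2.5  85. ]
```

The measurements agree with the given sizes:

| Item | Position (mm) | Yaw |
|---|---|---|
| Carrier mid | (527.5, -193.5) | ≈ 0.4° |
| Rails origin | (503.5, 200) | ≈ 0° |
| Bottle | (493, -5) | – |
| Beaker | (665, -2) | – |

The crossbar beyond the uphill end of the rails accounts for the far edge at x = 629. I'll now move over the fin.

Request:
jog_arm:
  commands:
    - [17,22.7,-3,-0.8]
    - [17,22.7,-3,-0.8]
    - [17,22.7,-3,-0.8]
    - [17,22.7,-3,-0.8]
    - [17,22.7,-3,-0.8]
    - [17,22.7,-3,-0.8]
    - [17,22.7,-3,-0.8]
    - [17,22.7,-3,-0.8]
    - [17,22.7,-3,-0.8]
    - [17,22.7,-3,-0.8]
  fingers: 87

```text
clock: 1.13
tool_pos: [0.3603, -0.4196, 0.1966]
orientation: [-180.0, 0.0, -171.7]
force: [0.3, 0.3, -0.9]
opening: 0.0872
```

Request:
jog_arm:
  commands:
    - [17,22.7,-3,-0.8]
    - [17,22.7,-3,-0.8]
    - [17,22.7,-3,-0.8]
    - [17,22.7,-3,-0.8]
    - [17,22.7,-3,-0.8]
    - [17,22.7,-3,-0.8]
    - [17,22.7,-3,-0.8]
    - [17,22.7,-3,-0.8]
    - [14,22.7,-3,-0.8]
    - [10,22.7,-3,-0.8]

```text
clock: 1.97
tool_pos: [0.5208, -0.1925, 0.1664]
orientation: [-180.0, 0.0, -179.7]
force: [-0.3, -0.8, 0.4]
opening: 0.0871
```

Request:
jog_arm:
  commands:
    - [3,-0.5,-10,0]
    - [3.5,-0.5,-20,0]
    - [0,0,-20,0]
    - [0,0,-20,0]
    - [0,0,-18,0]
    - [0,0,-14,0]
    - [0,0,-10,0]
    - [0,0,-6,0]
    - [0,0,0,0]
    - [0,0,0,0]

```text
clock: 2.8
tool_pos: [0.5263, -0.195, 0.0488]
orientation: [-180.0, 0.0, -179.7]
force: [0.3, 0.2, 0.2]
opening: 0.0873
```

```bash
python3 - <<'E'
from h import *
s,t=Cam("side"),Cam("top")
im=np.hstack([cv2.resize(s.im[110:230,190:330],None,fx=3,fy=3),cv2.resize(t.im[110:230,280:380],None,fx=3,fy=3)])
cv2.imwrite("pics/g1.png",im[:,:,::-1]); print(get_obs()["tool_pos"],get_obs()["force"])
E
```

```text
[ 0.52678219 -0.19492639  0.04947437] [ 0.39249263  0.37567911 -0.51859723]
```

View pics/g1.png

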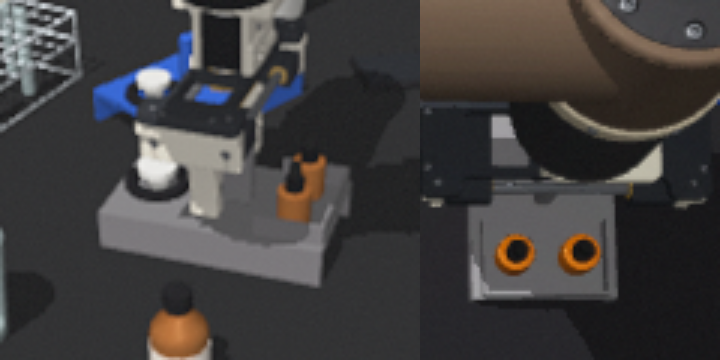

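The fingers straddle the fin with the bottles clear, so I'll close and lift.

Request:
jog_arm:
  commands:
    - [0,0,0,0]
    - [0,0,0,0]
    - [0,0,0,0]
    - [0,0,0,0]
    - [0,0,0,0]
    - [0,0,0,0]
    - [0,0,0,0]
    - [0,0,0,0]
    - [0,0,0,0]
    - [0,0,0,0]
  fingers: 0

```text
clock: 3.73
tool_pos: [0.5261, -0.1948, 0.0485]
orientation: [180.0, -0.0, -179.7]
force: [0.4, -0.7, 1.3]
opening: 0.0258
```

Request:
jog_arm:
  commands:
    - [0,0,2,0]
    - [0,0,5,0]
    - [0,0,10,0]
    - [0,0,15,0]
    - [0,0,20,0]
    - [0,0,20,0]
    - [0,0,20,0]
    - [0,0,20,0]
    - [0,0,15,0]
    - [0,0,8,0]

```text
clock: 4.57
tool_pos: [0.5267, -0.1949, 0.1864]
orientation: [-180.0, 0.2, -179.7]
force: [0.8, -0.3, -3.0]
opening: 0.0138
```

```bash
python3 - <<'E'
from h import *
s,t=Cam("side"),Cam("top")
cv2.imwrite("pics/l_s.png",s.im[:,:,::-1]);cv2.imwrite("pics/l_t.png",cv2.resize(t.im[90:260,100:380],None,fx=2,fy=2)[:,:,::-1]); print(get_obs())
E
```

```text
{'clock': 4.6667, 'joint_pos': array([-3.27535038e-01,  1.16271177e+01, -1.73699875e+01,  2.05457079e-03,
       -6.08356664e+01, -8.93573480e+01]), 'qvel': array([-4.21944851e-04,  1.60193687e+00, -2.19141554e+00, -7.37313782e-01,
        1.74534291e+00, -5.99505340e-02]), 'tau': array([-4.97795886e-02, -4.64319527e+01,  2.90449977e+01,  7.12934911e+00,
       -5.18178474e-01, -7.21989200e-04]), 'tool_pos': array([ 0.52673402, -0.19482611,  0.18528452]), 'orientation': array([-1.79996327e+02,  1.67197656e-01, -1.79683879e+02]), 'force': array([-0.05518358,  0.17805209, -3.89885992]), 'moment': array([-0.05397775, -0.09007718,  0.00638704]), 'opening': 0.013660190190265837}
```

View pics/l_s.png

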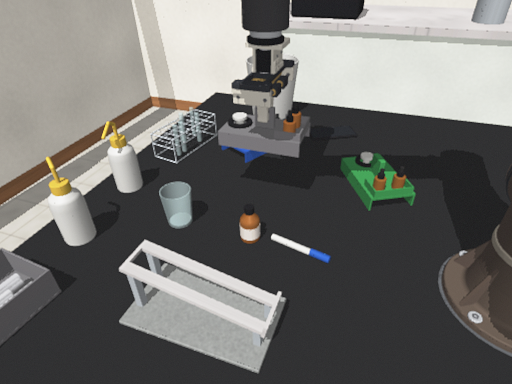

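View pics/l_t.png

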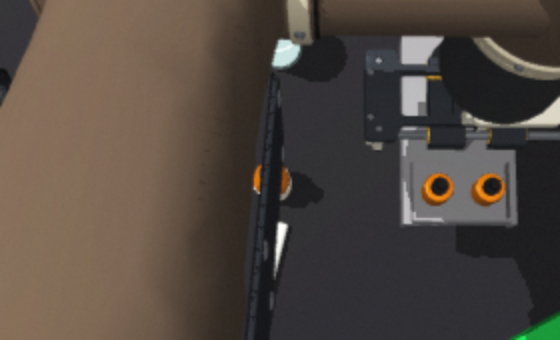

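```bash
python3 - <<'E'
from h import *
s=Cam("side"); s.crop(210,70,320,165,7,"pics/l_s2.png")
E
```

```text
(no output)
```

View pics/l_s2.png

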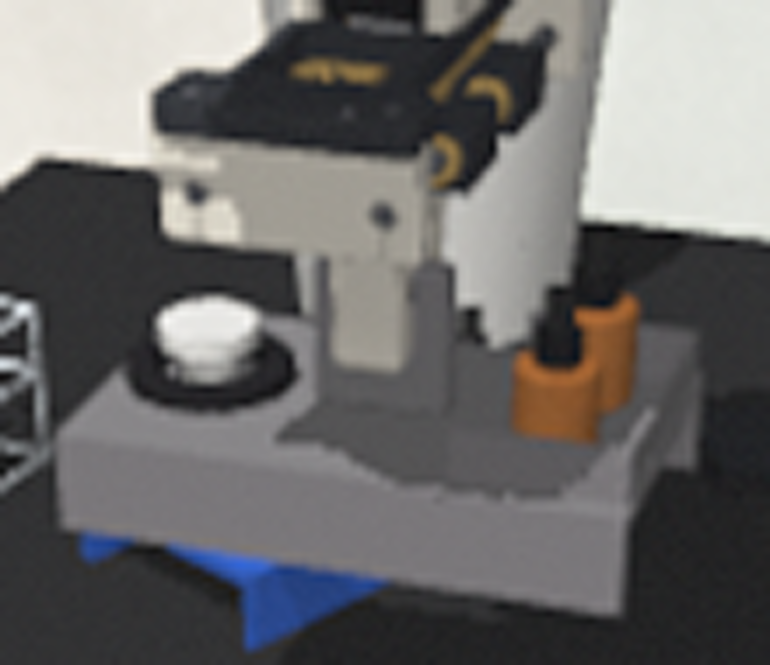

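```bash
python3 - <<'E'
from h import *
s=Cam("side")
S=lambda x,y:((x+.5)/7+210-.5,(y+.5)/7+70-.5)
for n,p in dict(farbot=(62,527),nearbot=(622,614),fartop=(60,440),neartop=(630,512)).items():
    v=s.ray(S(*p)); X=s.c+v*(-.140-s.c[1])/v[1]; print(n,np.round(X*1000,1))
E
```

```text
farbot [ 623.4 -140.   133.4]
nearbot [ 432.  -140.   134.3]
fartop [ 621.2 -140.   165.4]
neartop [ 431.4 -140.   169.7]
```

The carrier hangs level, with its bottom at about 134 mm and its centre at x ≈ 527, which leaves ~50 mm clearance over the bottle. Now I'll carry it across.

Request:
jog_arm:
  commands:
    - [-0.5,4,0,0]
    - [-1,10,0,0]
    - [-1,17,0,0]
    - [-1,22,0,0]
    - [-1.5,24,0,0]
    - [-1.5,24,0,0]
    - [-1.5,24,0,0]
    - [-1.5,24,0,0]
    - [-1.5,24,0,0]
    - [-1.5,24,0,0]

```text
clock: 5.6
tool_pos: [0.5127, 0.0039, 0.1828]
orientation: [-180.0, -0.1, -179.7]
force: [0.6, -0.2, -3.7]
opening: 0.0137
```

Request:
jog_arm:
  commands:
    - [-1.5,24,0,0]
    - [-1.5,24,0,-0.2]
    - [-1.5,24,0,-0.2]
    - [-1.5,24,0,0]
    - [-1.5,24,0,0]
    - [-1.5,24,0,0]
    - [-1.5,20,0,0]
    - [-1,16,0,0]
    - [-0.5,12,0,0]
    - [0,6,0,0]

```text
clock: 6.43
tool_pos: [0.5009, 0.2017, 0.1829]
orientation: [-180.0, -0.0, 180.0]
force: [-0.1, -0.9, -3.8]
opening: 0.0141
```

Request:
jog_arm:
  commands:
    - [0,0,0,0]
    - [0,0,0,0]
    - [0,0,-4,0]
    - [0,0,-8,0]
    - [0,0,-8,0]
    - [0,0,-8,0]
    - [0,0,-6,0]
    - [0,0,-4,0]
    - [0,0,0,0]
    - [0,0,0,0]

```text
clock: 7.27
tool_pos: [0.5016, 0.2001, 0.1453]
orientation: [-180.0, -0.0, 179.9]
force: [-0.6, -0.3, -3.3]
opening: 0.0139
```

```bash
python3 - <<'E'
from h import *
s,t=Cam("side"),Cam("top"); print(get_obs()["tool_pos"],get_obs()["orientation"],get_obs()["force"])
s.crop(70,140,330,340,3,"pics/p_s.png"); t.crop(90,90,290,250,4,"pics/p_t.png")
E
```

```text
[0.50190269 0.20038112 0.14585713] [1.79986544e+02 2.85334504e-02 1.79924805e+02] [-0.07792528  0.34046959 -3.46688216]
```

View pics/p_s.png

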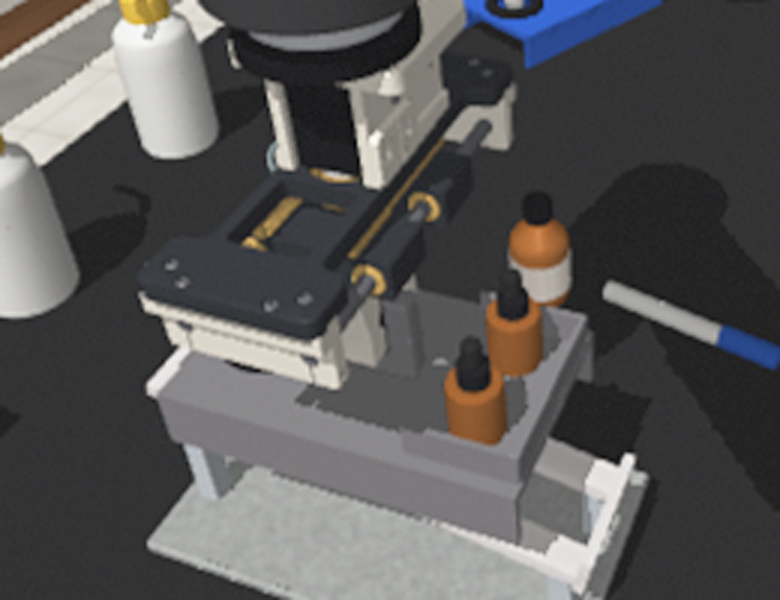

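View pics/p_t.png

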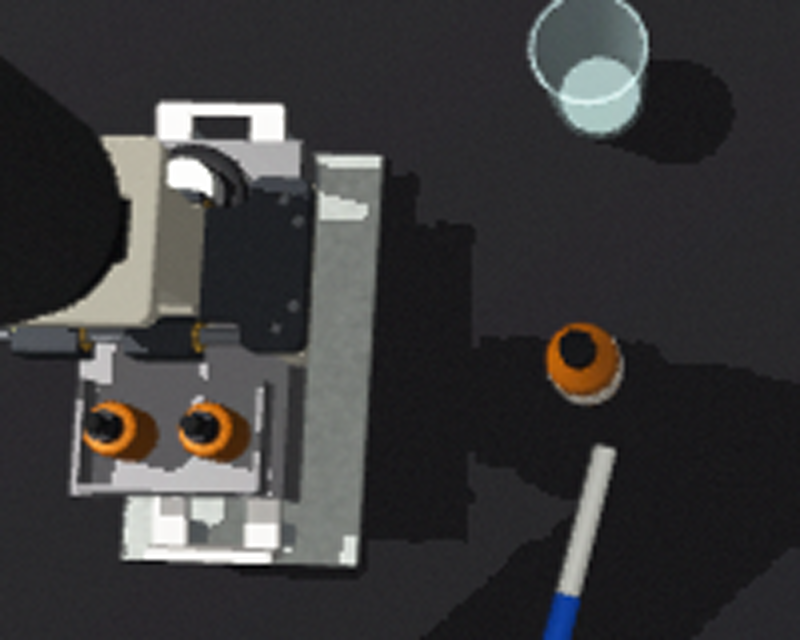

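```bash
python3 - <<'E'
from h import *
t=Cam("top")
A=lambda x,y:((x+.5)/4+90-.5,(y+.5)/4+90-.5); r=lambda v:np.round(np.array(v)*1000,1)
print("bottom edge outer L", r(t.plane(A(71,492),.13)),"R (plate)",r(t.plane(A(258,492),.13)), r(t.plane(A(303,142),.13)),"R top far")
for x in (155,190,245,280): print(x,r(t.plane(A(x,525),.075-.2*.1)))
for x in (157,191,250,285): print(x,r(t.plane(A(x,128),.0985)))
# bottles' cap centres (z plate top +58)
print([r(t.plane(A(*p),.098+.092)) for p in((100,426),(198,426))])
E
```

```text
bottom edge outer L [410.2 253.6 130. ] R (plate) [411.5 157.2 130. ] [597.3 144.1 130. ] R top far
155 [398.5 236.4  55. ]
190 [398.8 216.7  55. ]
245 [399.2 185.8  55. ]
280 [399.5 166.2  55. ]
157 [614.6 234.6  98.5]
191 [614.8 215.7  98.5]
250 [615.1 182.8  98.5]
285 [615.2 163.4  98.5]
[array([436.9, 216.9, 190. ]), array([437.6, 169.8, 190. ])]
```

The carrier is centred to within about 1.5 mm. The rails are yawed about -0.5°, so I'll trim for that and lower.

Request:
jog_arm:
  commands:
    - [0,0.5,-3,-0.2]
    - [0,0.5,-5,-0.3]
    - [0,0,-5,0]
    - [0,0,-4,0]
    - [0,0,-3,0]
    - [0,0,-2,0]
    - [0,0,-2,0]
    - [0,0,-2,0]
    - [0,0,-2,0]
    - [0,0,0,0]

```text
clock: 8.25
tool_pos: [0.5015, 0.2013, 0.1176]
orientation: [180.0, -0.0, 179.4]
force: [-2.9, 1.5, 0.5]
opening: 0.0136
```

Request:
jog_arm:
  commands:
    - [0,0,-1,0]
    - [0,0,-1,0]
    - [0,0,-1,0]
    - [0,0,-1,0]
    - [0,0,-1,0]
    - [0,0,-1,0]
    - [0,0,-1,0]
    - [0,0,-1,0]
    - [0,0,0,0]
    - [0,0,0,0]

```text
clock: 9.08
tool_pos: [0.5016, 0.2012, 0.1095]
orientation: [-180.0, -0.0, 179.4]
force: [-3.9, -0.5, 0.9]
opening: 0.0142
```

Request:
jog_arm:
  commands:
    - [0,0,-1,0]
    - [0,0,-1,0]
    - [0,0,-1,0]
    - [0,0,-1,0]
    - [0,0,-1,0]
    - [0,0,-1,0]
    - [0,0,-1,0]
    - [0,0,0,0]
    - [0,0,0,0]
    - [0,0,0,0]

```text
clock: 9.92
tool_pos: [0.5017, 0.2012, 0.1024]
orientation: [-180.0, 0.0, 179.4]
force: [-1.8, -1.7, -1.1]
opening: 0.0136
```

```bash
python3 - <<'E'
from h import *
s,t=Cam("side"),Cam("top"); print(get_obs()["tool_pos"],get_obs()["force"],get_obs()["moment"])
s.crop(70,140,330,340,3,"pics/q_s.png")
E
```

```text
[0.5017617  0.20121728 0.10246826] [-2.3968204   0.67097127 -0.52277388] [-0.00539718  0.47222969 -0.02218977]
```

View pics/q_s.png

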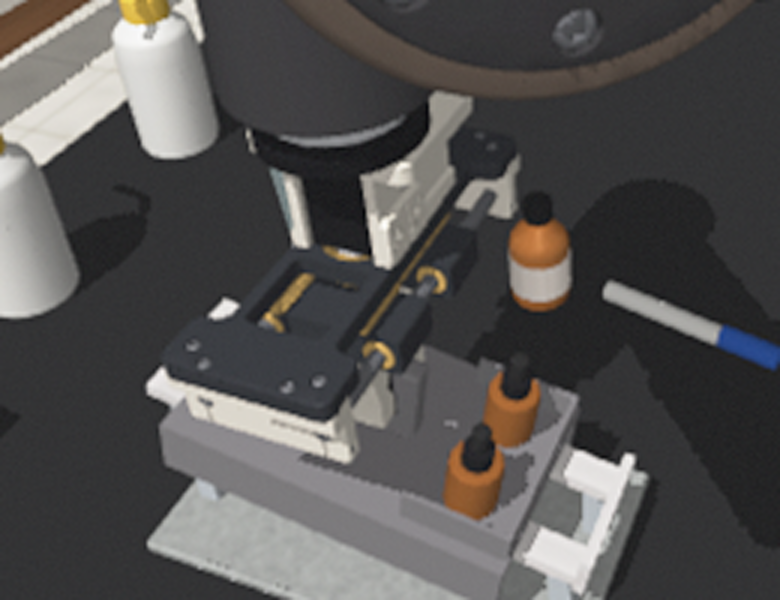

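The carrier is pivoting in the grip to match the slope. I'll keep lowering until the force rises.

Request:
jog_arm:
  commands:
    - [0,0,-1,0]
    - [0,0,-0.5,0]
    - [0,0,-0.5,0]
    - [0,0,-0.5,0]
    - [0,0,0,0]
    - [0,0,0,0]
    - [0,0,0,0]
    - [0,0,0,0]
    - [0,0,0,0]
    - [0,0,0,0]

```text
clock: 10.85
tool_pos: [0.5015, 0.2012, 0.1007]
orientation: [180.0, 0.0, 179.4]
force: [-7.5, 0.0, 7.6]
opening: 0.0141
```

The upward force has risen to 7.6 N, so the carrier is seated. Releasing.

Request:
jog_arm:
  commands:
    - [0,0,0,0]
    - [0,0,0,0]
    - [0,0,0,0]
    - [0,0,0,0]
    - [0,0,0,0]
    - [0,0,0,0]
    - [0,0,0,0]
    - [0,0,0,0]
    - [0,0,0,0]
    - [0,0,0,0]
  fingers: 60

```text
clock: 11.68
tool_pos: [0.5016, 0.2012, 0.1001]
orientation: [-180.0, 0.0, 179.4]
force: [0.5, -0.2, 0.1]
opening: 0.06
```

Request:
jog_arm:
  commands:
    - [0,0,2,0]
    - [0,0,6,0]
    - [0,0,12,0]
    - [0,0,20,0]
    - [0,0,25,0]
    - [-10,0,25,0]
    - [-20,0,20,0]
    - [-30,0,10,0]
    - [-20,0,0,0]
    - [-10,0,0,0]

```text
clock: 12.52
tool_pos: [0.4101, 0.2011, 0.2216]
orientation: [179.9, 0.1, 179.4]
force: [-1.3, -0.2, -0.7]
opening: 0.0603
```

```bash
python3 - <<'E'
from h import *
s,t=Cam("side"),Cam("top"); print(get_obs()["tool_pos"],get_obs()["force"],get_obs()["moment"])
s.crop(70,140,330,340,3,"pics/r_s.png");t.crop(90,90,240,250,4,"pics/r_t.png")
E
```

```text
[0.41060824 0.20123835 0.22097519] [0.53012078 1.01981211 0.46304871] [ 0.00645898 -0.09863644  0.02810648]
```

View pics/r_s.png

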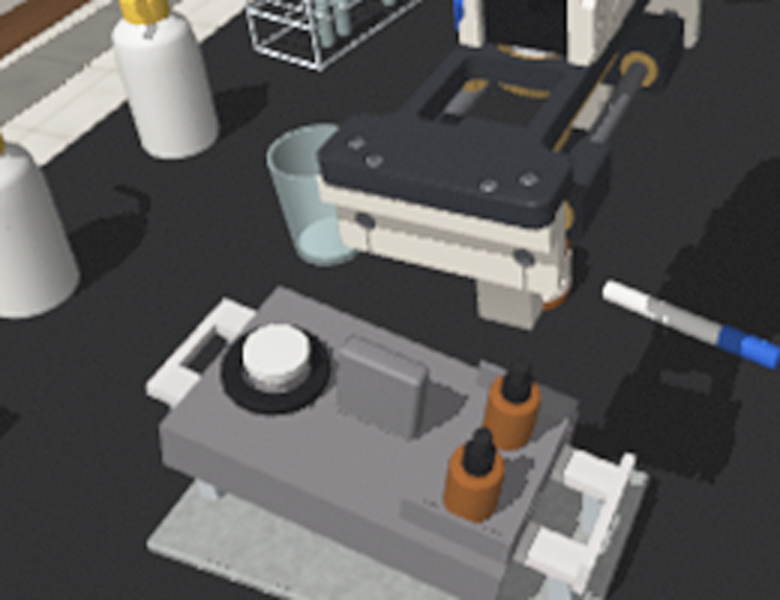

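View pics/r_t.png

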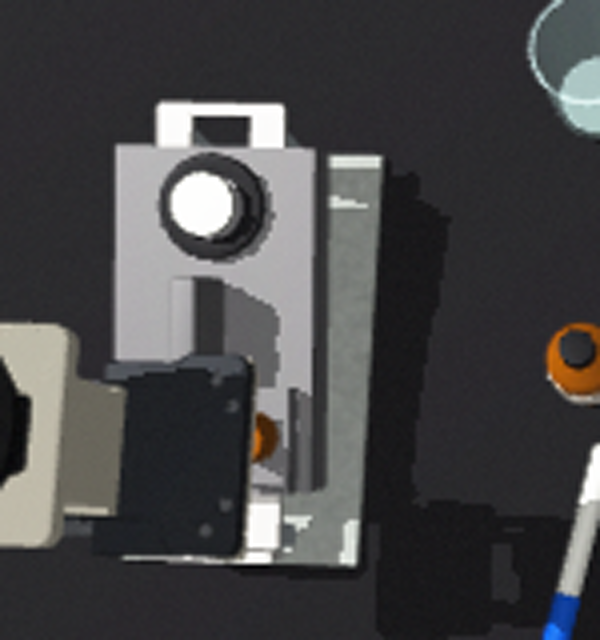

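The carrier sits flat along the rails and looks square, with the pin still up. I'll triangulate the pin and plate corners to check the seating and aim the push.

```bash
python3 - <<'E'
from h import *
s,t=Cam("side"),Cam("top"); r=lambda v:np.round(np.array(v)*1000,1)
A=lambda x,y:((x+.5)/4+90-.5,(y+.5)/4+90-.5); B=lambda x,y:((x+.5)/3+70-.5,(y+.5)/3+140-.5)
for n,a,b in(("pin",(203,204),(276,345)),("collar?",(211,207),(276,370)),("plate FR",(314,150),(281,289)),("plate FL",(115,146),(163,428)),("fin top far R",(191,278),(345,342))):
    P,g=tri(t,A(*a),s,B(*b)); print(n,r(P),round(g,1))
c,sn=np.cos(.2),np.sin(.2); O=np.array([.5035,.2003,.075])
L=lambda x,y,z:O+np.array([c*x-sn*z,y,sn*x+c*z])
for sh in(.004,.008,.012):
    print(sh,"pin",r(L(sh+.062,0,.014+.0125)),"FR",r(L(sh+.095,-.055,.006)),"fin",r(L(sh+.023,-.007,.056)))
E
```

```text
pin [566.2 199.3 118.5] 0.2
collar? [569.2 200.9 100.4] 0.5
plate FR [601.  145.4 101.7] 1.6
plate FL [601.8 255.2 102.1] 2.4
fin top far R [522.8 198.1 133.4] 1.2
0.004 pin [562.9 200.3 114.1] FR [599.3 145.3 100.5] fin [518.8 193.3 135.2]
0.008 pin [566.8 200.3 114.9] FR [603.3 145.3 101.3] fin [522.8 193.3 136. ]
0.012 pin [570.8 200.3 115.7] FR [607.2 145.3 102.1] fin [526.7 193.3 136.8]
```

The numbers agree with the carrier flush on the rails, shifted about 7 mm uphill: expected plate corners are z 101–102 and I measured 101.7–102.1. The pin is at about (566, 200). I'll close the fingers, move over the pin slightly downhill of its centre, and press.

Request:
jog_arm:
  commands:
    - [6,0,0,0]
    - [12,0,0,0]
    - [20,-0.5,0,0]
    - [22,0,0,0]
    - [22,0,0,0]
    - [22,0,0,0]
    - [20,0,0,0]
    - [14,0,0,0]
    - [10,0,0,0]
    - [4,0,0,0]
  fingers: 0

```text
clock: 13.55
tool_pos: [0.5658, 0.2, 0.2185]
orientation: [-179.9, -0.1, 179.3]
force: [0.8, 0.7, 0.9]
opening: 0.0016
```

Request:
jog_arm:
  commands:
    - [0,0,-10,0]
    - [0,0,-18,0]
    - [0,0,-20,0]
    - [0,0,-18,0]
    - [0,0,-12,0]
    - [0,0,-6,0]
    - [0,0,-4,0]
    - [0,0,0,0]
    - [0,0,0,0]
    - [0,0,0,0]

```text
clock: 14.38
tool_pos: [0.5641, 0.2011, 0.133]
orientation: [180.0, 0.1, 179.4]
force: [0.3, -0.3, 0.2]
opening: 0.0005
```

```bash
python3 - <<'E'
from h import *
s,t=Cam("side"),Cam("top"); o=get_obs(); print(o["tool_pos"],o["force"],o["opening"])
s.crop(70,140,330,340,3,"pics/u_s.png");t.crop(90,90,240,250,4,"pics/u_t.png")
E
```

```text
[0.56397644 0.20097621 0.13290685] [ 0.43386536  0.09940021 -0.39688072] 9.694955591802704e-05
```

View pics/u_s.png

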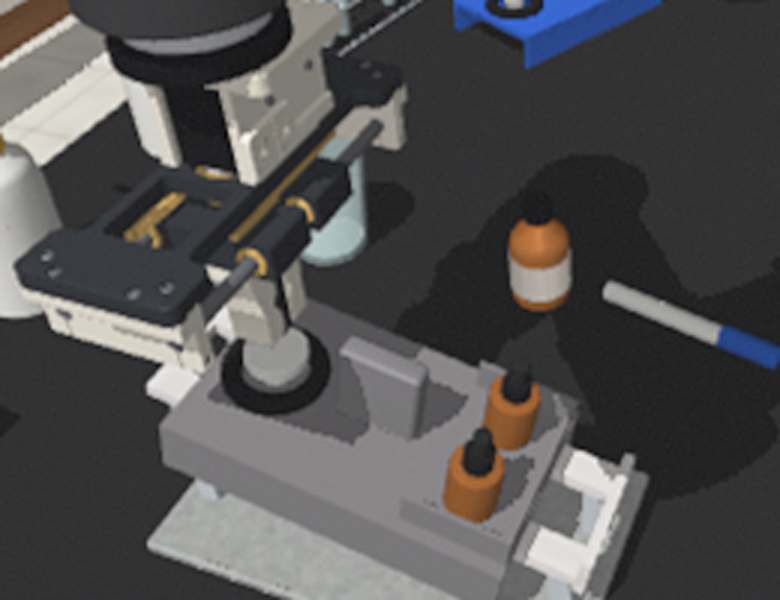

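The fingertips are over the pin and narrower than it, so I can press straight down.

Request:
jog_arm:
  commands:
    - [-1,0,-3,0]
    - [0,0,-3,0]
    - [0,0,-3,0]
    - [0,0,-3,0]
    - [0,0,-2,0]
    - [0,0,-2,0]
    - [0,0,-1.5,0]
    - [0,0,-1.5,0]
    - [0,0,-1.5,0]
    - [0,0,-1.5,0]

```text
clock: 15.32
tool_pos: [0.5636, 0.2007, 0.111]
orientation: [180.0, 0.1, 179.4]
force: [0.1, -2.3, 6.7]
opening: 0.0004
```

Request:
jog_arm:
  commands:
    - [0,0,-1,0]
    - [0,0,-1,0]
    - [0,0,-1,0]
    - [0,0,-1,0]
    - [0,0,-1,0]
    - [0,0,-1,0]
    - [0,0,-0.5,0]
    - [0,0,-0.5,0]
    - [0,0,0,0]
    - [0,0,0,0]

```text
clock: 16.15
tool_pos: [0.5644, 0.201, 0.1045]
orientation: [179.9, 0.2, 179.5]
force: [2.6, -1.7, 5.5]
opening: 0.0003
```

Pressing takes about 6–7 N, which matches the pin's friction. The expected stop is at z ≈ 103.

Request:
jog_arm:
  commands:
    - [0,0,-0.5,0]
    - [0,0,-0.5,0]
    - [0,0,-0.5,0]
    - [0,0,-0.5,0]
    - [0,0,0,0]
    - [0,0,0,0]
    - [0,0,0,0]
    - [0,0,0,0]
    - [0,0,0,0]
    - [0,0,0,0]

```text
clock: 16.98
tool_pos: [0.5647, 0.201, 0.1032]
orientation: [179.9, 0.2, 179.5]
force: [1.4, -2.1, 10.1]
opening: 0.0002
```

Request:
jog_arm:
  commands:
    - [0,0,-0.5,0]
    - [0,0,-0.5,0]
    - [0,0,0,0]
    - [0,0,0,0]
    - [0,0,0,0]
    - [0,0,0,0]
    - [0,0,0,0]
    - [0,0,0,0]
    - [0,0,0,0]
    - [0,0,0,0]

```text
clock: 17.82
tool_pos: [0.5649, 0.201, 0.103]
orientation: [179.9, 0.3, 179.5]
force: [-0.6, -2.3, 17.0]
opening: 0.0004
```

Force rose to 17 N with almost no further travel (z 103.0, as predicted), so the pin is at its stop. I'll retreat and look.

Request:
jog_arm:
  commands:
    - [0,0,3,0]
    - [0,0,6,0]
    - [0,0,12,0]
    - [0,0,20,0]
    - [0,0,25,0]
    - [-10,0,25,0]
    - [-25,0,20,0]
    - [-35,-8,10,0]
    - [-35,-20,0,0]
    - [-25,-25,0,0]

```text
clock: 18.65
tool_pos: [0.4306, 0.1477, 0.2213]
orientation: [180.0, 0.0, 179.5]
force: [-1.1, -1.4, 0.7]
opening: 0.0005
```

Request:
jog_arm:
  commands:
    - [0,-25,0,0]
    - [0,-30,0,0]
    - [0,-35,0,0]
    - [0,-35,0,0]
    - [0,-30,0,0]
    - [0,-20,0,0]
    - [0,-10,0,0]
    - [0,0,0,0]
    - [0,0,0,0]
    - [0,0,0,0]

```text
clock: 19.48
tool_pos: [0.4327, -0.0367, 0.221]
orientation: [180.0, -0.0, 179.4]
force: [1.2, 0.4, -0.1]
opening: 0.0004
```

```bash
python3 - <<'E'
from h import *
s,t=Cam("side"),Cam("top"); o=get_obs(); print(o["tool_pos"],o["force"],o["opening"])
s.crop(90,210,290,360,4,"pics/v_s.png");t.crop(90,80,290,230,4,"pics/v_t.png")
s.crop(130,235,190,285,12,"pics/v_p.png")
E
```

```text
[ 0.43273723 -0.03646314  0.22103339] [-0.05942295 -0.12667769 -0.64525945] 0.0006023868072932717
```

View pics/v_s.png

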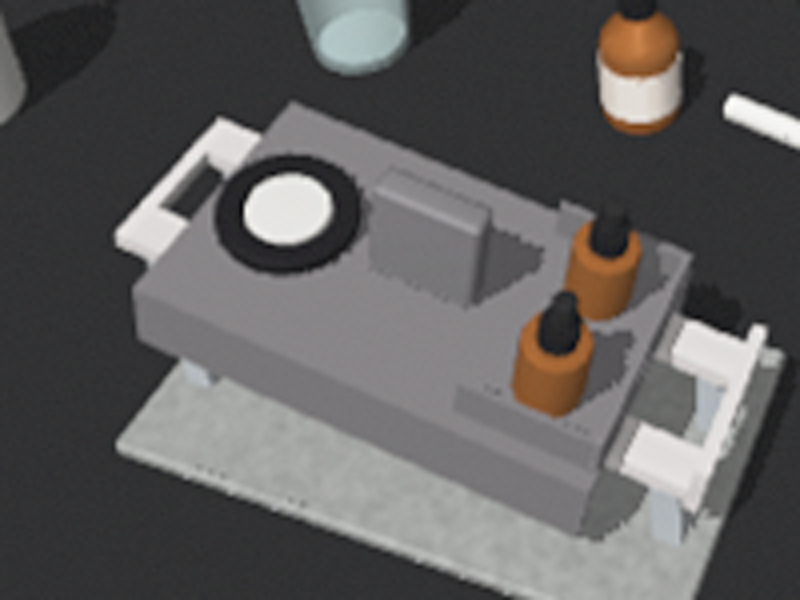

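View pics/v_t.png

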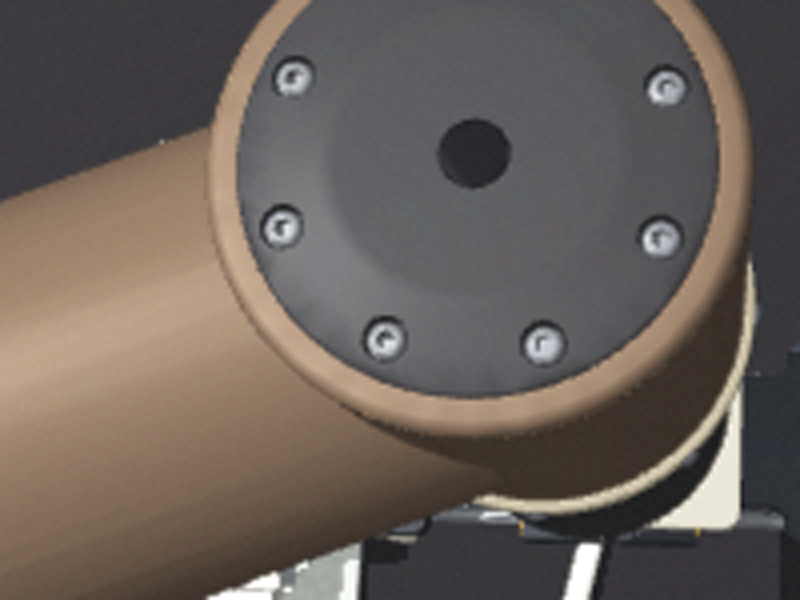

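View pics/v_p.png

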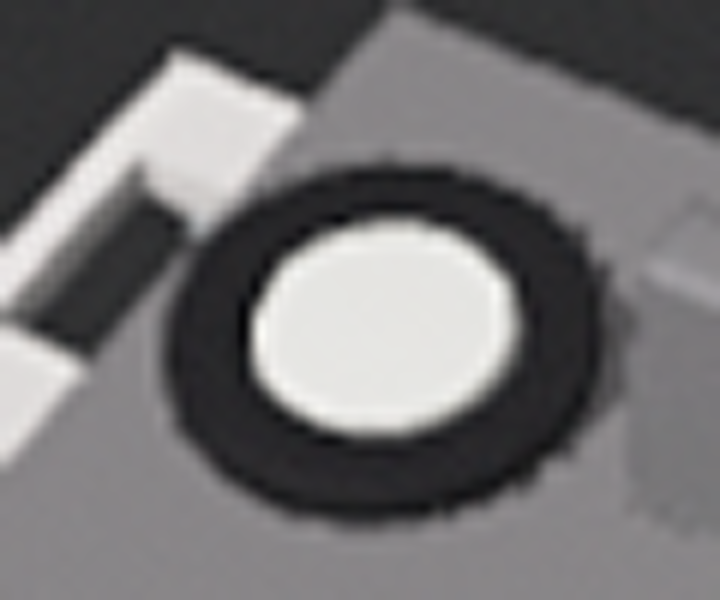

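The pin disc is concentric in the collar with no visible side wall, so it is flush. The carrier is square and flat on the rails, the bottle and beaker are upright, and the robot is clear. Handing in.

```bash
python3 -c "
from plant import close_job; print(close_job())"
```

```text
the job is handed in; nothing more can be done
None
```

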